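# Ready the painting place: slide the wet sign into its outline and set the pattern stand

## Robot

A 6-joint arm with a two-finger parallel gripper is mounted at the origin on the work surface. World frame = base frame: x ahead of the robot, y to its left, z up, the work surface at z = 0. Lengths are in mm, angles in rad, forces in N, time in s.
With the tool pointing down it reaches from about 350 to 925 mm from the base axis. Payload 6.4 kg.
Tool frame: the origin (TCP) lies on the centre line of the jaws, within the pads' length; the fingertips stand 8 mm ahead of it and the grasp point (between the pads) lies 11 mm behind it; z points along the fingers, y is the line along which they close (so a half turn about z gives the same grasp; the last joint's range is limited). The gripper opens to 85 mm and grips with 20 to 120 N. Pads are 22 mm wide; open, the fingers measure 114 mm over their backs; the gripper's body (76 mm by 85 mm) begins 54 mm behind the grasp point. The pads swing forward as they close: fully open they stand 13 mm farther back than shut.
Start: joints at [1.032, 0.245, 1.558, -0, 1.339, -0.174], TCP at [231.893, 607.239, 205.89] pointing down, gripper open.
Joint ranges: [-3.13, 3.13], [-1.02, 2.26], [0.13, 2.54], [-0.95, 4.09], [0.21, 2.88], [-2.74, 2.74]. Speed limits (rad/s): [2.57, 2.57, 3.14, 3.14, 3.14, 3.14].

## Interface

Orientations are given as a unit quaternion [x, y, z, w].
In Python, from plant import env, claw, optics, sign_off gives the robot as it stands. Calls block until the motion is done:
- env.reach(position, orientation): joint-space move of the TCP to a pose.
- env.move_straight(position, rotation=None, rate=150): straight line of the TCP; rotation=None keeps the orientation; rate is the mean speed in mm/s.
- env.set_joints(angles): joint-space move.
- claw.ungrasp() and claw.grasp(grip_force=None): open the fingers fully, or close them until they stop; grip_force is the grip in N (None keeps the last).
- env.hold(seconds).
- env.solve_ik(position, orientation): joint angles nearest the present ones, or None.
- env.read_state(): the state.
- optics.read_camera(name): name is "scene" or "top" or "wrist"; returns (picture, depth): 384x512x3 uint8, blue, green, red; 384x512 float32, mm along the optical axis (not along the pixel's ray), 0 where there is no reading.
- optics.camera_params(name): a dict with "K" (3x3 intrinsics, pixels), "cam_to_world" (4x4, takes a point from camera to world coordinates). Camera axes: x right, y down, z forward; pixel columns grow to the right and rows downward; lengths in mm; the calibration is good to about 2 mm. A picture is of the moment at which its call begins: read the wrist's pose just before it. camera_params takes no time and is no camera call; for the wrist camera it gives the pose at the moment of the call.
A pose or a line that the arm cannot do raises env.Unreachable and nothing moves.
- sign_off(): hands the job in; it is judged then, once.
The state is a dict: "clock": time; "q": joint angles; "joint_vel": joint speeds; "effort": joint torques, N m; "tool_pos": TCP position; "ee_rot": TCP orientation; "ft_force": force on the tool from outside, world axes, zero at the start; "ft_torque": the same for the moment, N m; "grip_width": opening from 0.0 (shut) to 1.0 (fully open); "grip_force": force on a finger pad.
Only numpy, scipy, OpenCV 4.12 (cv2) and the standard library are available. Lean on these libraries where they do the work, as an engineer would, in place of code of your own. Each camera call takes 0.05 s, during which the arm holds its last target. There are 200 camera calls.

## Task

Get the painting place ready: slide the freshly painted blue sign across the table, round whatever stands in the way, until it lies wholly inside the white taped outline, and raise the lid of the white pattern stand to about 60 degrees above its closed position so that it stays there. The blue paint is wet, so move the sign only by its bare wooden edges, keep it flat on the table without lifting or tipping it, and do not touch its painted face; leave the brush bucket, the paint jar and the paint bottle standing where they are.

Things in the scene. Friction and masses are not known exactly. Their poses are not given: they have to be found in the camera images.
- sign: loose flat wooden sign, 100 mm along its x, 150 mm along its y, 22 mm thick, about 0.2 kg; its top carries the wet blue painted face with cream light bulbs, a panel 80 x 130 mm standing 1.5 mm proud, inside a 10 mm bare wooden rim. Origin at the centre of its underside, z up. Its two ends look alike: either way round is right
- sign_corner0 (a point): the corner of the sign's underside at its own -x, -y
- sign_corner1 (a point): the corner of the sign's underside at its own -x, +y
- sign_corner2 (a point): the corner of the sign's underside at its own +x, -y
- sign_corner3 (a point): the corner of the sign's underside at its own +x, +y
- outline: rectangle of white tape stuck flat on the brown paper (no height to catch on), 130 mm along its x and 180 mm along its y inside the 12 mm wide strips. Origin at its centre on the table
- stand: pattern stand, a white fold-up panel like a small laptop, fixed to the table: base 160 mm along x, 170 mm along y, 24 mm high, origin at the centre of its underside; its front (with the bar of the lid) faces its own -x and the hinge runs along its y at its +x edge
- lid (a joint): angle of the stand's lid: 0 closed (flat on the base), growing as the front edge rises, at most 1.9 rad; 60 degrees is 1.047 rad. The lid is a white panel 170 mm wide that reaches 160 mm from the hinge, 10 mm thick; its stiff hinge stays where it is left and takes about 5 N at the bar to move
- lid_bar (a point): middle of the orange round bar across the front of the lid, 10 mm thick, along the stand's y, 76 mm clear between its two stems, held with an open gap of 35 mm in front of the panel's front edge and 200 mm from the hinge axis; with the lid closed its centre is 31 mm above the table
- lid_hinge (a point): middle of the hinge axis of the lid, 26 mm above the table; the axis runs along the stand's y
- bucket: bystander: metal bucket of paint brushes, 91 mm across its rim, 105 mm high, brushes up to 200 mm high inside its rim; loose, origin at the centre of its underside
- paint_jar: bystander: squat glass paint jar, red label, white cap, 76 mm across and 75 mm high; loose, origin at the centre of its underside
- paint_bottle: bystander: yellow paint bottle, black cap, 60 mm across and 150 mm high; loose, origin at the centre of its underside
Not all that is in view belongs to the job. Of the things like the sign, leave any that is turquoise; of the rest the smaller one is meant.

How it is judged:
By the outcome, as a careful person would: the job done as asked, in the order asked, and still so for the second after the job is handed in, with the robot touching nothing.
It also fails if it takes over 72 s, if anything falls off the work surface, if the arm or the gripper's body presses on something with over 40 N, if the wrist force passes 120 N, or if a joint passes its speed limit or range.

## Working session

There is one attempt and no reset: what is moved stays moved. The work goes in short steps, each a Python script; the robot and the scene stay as the last script left them, time stands still between calls to the robot, and variables do not carry over. Pictures are saved under pics/ and viewed, at most 10 in all, crops included, and the job is handed in when it is done.

```bash
mkdir -p pics; ls; python3 - <<'E'
from plant import env, claw, optics, sign_off
import cv2,numpy as np
for n in("scene","top"):
    p,d=optics.read_camera(n); cv2.imwrite(f"pics/{n}0.png",p); np.save(f"pics/{n}0.npy",d)
    c=optics.camera_params(n); print(n,np.round(c["K"],1).tolist(),np.round(c["cam_to_world"],3).tolist())
s=env.read_state(); print(s)
E
```

```text
pics
scene [[389.0, 0.0, 256.8], [0.0, 389.0, 186.1], [0.0, 0.0, 1.0]] [[0.149, 0.823, -0.548, 1337.998], [0.989, -0.13, 0.074, -132.856], [-0.01, -0.553, -0.833, 1270.881], [0.0, 0.0, 0.0, 1.0]]
top [[375.9, 0.0, 252.2], [0.0, 375.9, 187.2], [0.0, 0.0, 1.0]] [[0.018, -0.999, 0.046, 456.969], [-1.0, -0.018, -0.005, -31.72], [0.006, -0.046, -0.999, 1314.244], [0.0, 0.0, 0.0, 1.0]]
{'clock': 0.1, 'q': array([ 1.03190940e+00,  2.45759911e-01,  1.55888054e+00,  1.62322034e-05,
        1.33870216e+00, -1.74112430e-01]), 'joint_vel': array([ 2.33119947e-04, -6.26770038e-04, -1.04262700e-03,  1.35720479e-03,
        7.57068068e-06, -5.83054584e-04]), 'effort': array([-7.42217526e-04, -4.30668497e+01, -3.27129972e+01, -9.94186280e-05,
        2.79650325e-03,  2.58090961e-05]), 'tool_pos': array([231.5969165 , 606.76354863, 204.88674924]), 'ee_rot': array([ 1.81379516e-01,  9.83412785e-01, -8.17207468e-04, -3.12764428e-04]), 'ft_force': array([ 0.01376669, -0.58846018, -0.33034178]), 'ft_torque': array([ 0.00184493, -0.00044809,  0.01954936]), 'grip_force': 0.0, 'grip_width': 1.0001321424171228}
```

View pics/top0.png

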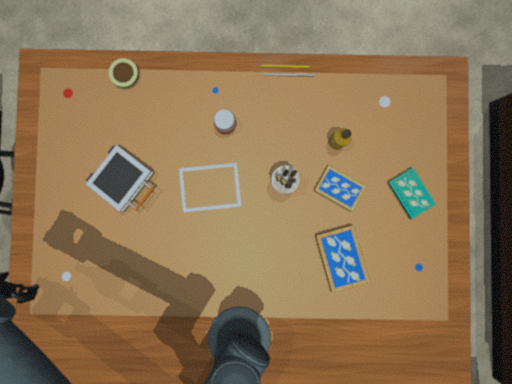

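View pics/scene0.png

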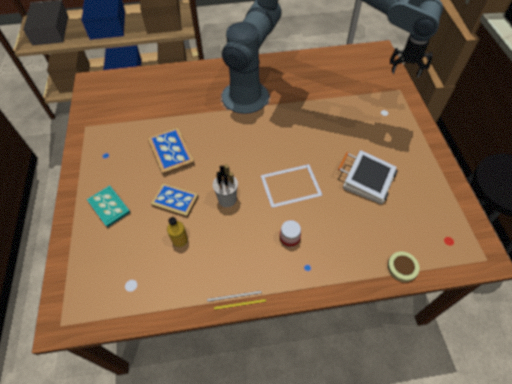

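The things like the sign: small blue one at top px (340,188), larger blue one at (342,257) and turquoise one at (411,193). I choose the small blue one. The bucket (285,179) stands between it and the outline (210,187), with the jar at (225,121), the bottle at (341,138) and the stand at (121,178), whose bar is at (144,195).

```bash
cat > h.py <<'E'
import cv2,numpy as np
from plant import env, claw, optics
def cast(uv,z,cam="top",c=None):
    c=c or optics.camera_params(cam); uv=np.atleast_2d(np.asarray(uv,float))
    r=np.c_[uv,np.ones(len(uv))]@np.linalg.inv(c["K"]).T@c["cam_to_world"][:3,:3].T
    o=c["cam_to_world"][:3,3]; return (o+r*((z-o[2])/r[:,2:]))[:,:2]
def blobs(m,amin=15):
    cs,_=cv2.findContours(m.astype(np.uint8)*255,cv2.RETR_EXTERNAL,cv2.CHAIN_APPROX_NONE)
    return [c.reshape(-1,2) for c in cs if cv2.contourArea(c)>amin]
def rect(pts):
    (c,s,a)=cv2.minAreaRect(np.asarray(pts,np.float32)); 
    if s[0]>s[1]: s=s[::-1]; a+=90       # a: direction of SHORT side, deg
    a=(a+90)%180-90
    return np.round(c,1),np.round(s,1),round(a,1)
def hsv(p): return cv2.split(cv2.cvtColor(p,cv2.COLOR_BGR2HSV).astype(int)) if 0 else [x.astype(int) for x in cv2.split(cv2.cvtColor(p,cv2.COLOR_BGR2HSV))]
def sign(p=None,cam="top"):
    if p is None: p,_=optics.read_camera(cam)
    H,S,V=hsv(p); m=((H>98)&(H<118)&(S>130)&(V>80)).astype(np.uint8)
    m=cv2.morphologyEx(m,cv2.MORPH_CLOSE,np.ones((5,5)))
    return [rect(cast(b,23.5,cam)) for b in blobs(m,150)]
E
python3 - <<'E'
from h import *
p=cv2.imread("pics/top0.png"); H,S,V=hsv(p); d=np.load("pics/top0.npy")
print("blue top",sign(p)); print("blue scene",sign(cv2.imread("pics/scene0.png"),"scene"))
print("white")
for b in blobs((S<45)&(V>150),60): print(b.mean(0).round(),b.min(0),b.max(0),rect(cast(b,0)),"z36",rect(cast(b,36)))
print("orange")
for b in blobs((H>5)&(H<17)&(S>150)&(V>120),8): 
  if 120<b.mean(0)[0]<165 and 150<b.mean(0)[1]<230:print(b.mean(0).round(),rect(cast(b,31)))
# heights of everything via depth
c=optics.camera_params("top");v,u=np.mgrid[:384,:512];r=np.stack([u,v,np.ones_like(u)],-1)@np.linalg.inv(c["K"]).T
P=(r*d[...,None])@c["cam_to_world"][:3,:3].T+c["cam_to_world"][:3,3]
m=(P[...,2]>12)&(d>0)&(v>60)&(v<310)&(u>40)
for b in blobs(m,30):
  k=np.zeros(m.shape,np.uint8);cv2.fillPoly(k,[b],1);q=P[(k>0)&m]
  print(b.mean(0).round(),"z",np.percentile(q[:,2],[10,50,95]).round(),"xy",q[:,:2].min(0).round(),q[:,:2].max(0).round(),rect(q[:,:2]))
g=cv2.resize(p[140:220,75:385],None,fx=2.5,fy=2.5,interpolation=cv2.INTER_CUBIC)
cv2.imwrite("pics/crop1.png",g)
E
```

```text
blue top [(array([ 279.6, -350.8]), array([104.2, 171.7]), -73.3), (array([ 520.8, -340.7]), array([ 76.1, 125.9]), -28.3)]
blue scene [(array([ 522.3, -338.7]), array([ 73.8, 122.8]), -28.3), (array([ 276. , -348.4]), array([101.4, 166.5]), -73.4)]
white
[284. 181.] [272 166] [299 193] (array([ 543.1, -150.3]), array([85.2, 97.1]), -22.7) z36 (array([ 540.7, -147. ]), array([82.8, 94.4]), -22.7)
[210. 187.] [179 163] [240 211] (array([516.2, 111. ]), array([156. , 206.7]), 6.5) z36 (array([514.6, 107.1]), array([151.8, 201.1]), 6.5)
[123. 180.] [ 86 145] [151 210] (array([533.1, 420.9]), array([176.6, 187.1]), -37.4) z36 (array([531. , 408.5]), array([171.8, 182. ]), -37.4)
[224. 119.] [214 109] [233 128] (array([758.9,  67.5]), array([67. , 67.7]), -88.8) z36 (array([750.6,  64.8]), array([65.2, 65.8]), -88.8)
[384. 101.] [379  96] [389 107] (array([ 830.7, -499.8]), array([35.5, 39.5]), -89.9) z36 (array([ 820.4, -487. ]), array([34.6, 38.4]), -89.9)
[228.  32.] [216  26] [241  39] (array([1072.6,   56.7]), array([45.7, 85.9]), -10.4) z36 (array([1055.7,   54.3]), array([44.4, 83.
[... 567 characters left out ...]
), array([103.3, 150.4]), -58.1)
[340. 188.] z [20. 23. 28.] xy [ 441. -428.] [ 595. -254.] (array([ 519.7, -341.3]), array([100.7, 150.8]), -28.4)
[285. 179.] z [103. 106. 192.] xy [ 496. -189.] [ 584. -101.] (array([ 540.2, -144.7]), array([87.6, 87.8]), -89.1)
[122. 180.] z [35. 46. 57.] xy [427. 293.] [655. 527.] (array([530. , 403.8]), array([170.5, 209.7]), -36.1)
[340. 138.] z [ 41. 102. 151.] xy [ 655. -359.] [ 713. -300.] (array([ 683. , -327.4]), array([56. , 59.6]), -48.8)
[225. 122.] z [41. 74. 78.] xy [702.  22.] [771.  97.] (array([736.4,  60.4]), array([70.5, 72.7]), -31.8)
[124.  73.] z [20. 24. 29.] xy [859. 368.] [951. 468.] (array([904.6, 417.8]), array([91.5, 99.8]), 3.3)
```

View pics/crop1.png

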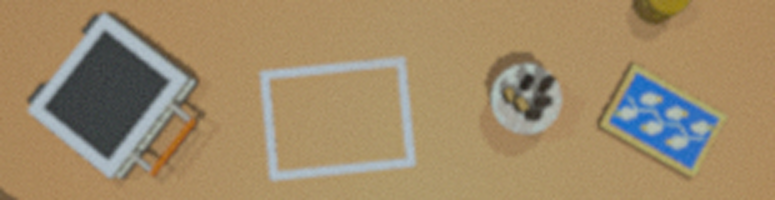

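Confirmed: the small one is 100.7 x 150.8 mm, with a bare rim all round. Next I go above its +s long side, feel for the table with open fingers, and check the lid angle.

```bash
cat >> h.py <<'E'
from scipy.spatial.transform import Rotation as Rn
def down(ax):  # tool pointing down, tool x along horizontal unit vector ax
    x=np.array([ax[0],ax[1],0.]);x/=np.linalg.norm(x);z=np.array([0,0,-1.]);return Rn.from_matrix(np.c_[x,np.cross(z,x),z]).as_quat()
def sl(phi): a=np.radians(phi); return np.array([np.cos(a),np.sin(a)]),np.array([-np.sin(a),np.cos(a)])
def f(): return env.read_state()["ft_force"]
E
python3 - <<'E'
from h import *
d=np.load("pics/top0.npy"); c=optics.camera_params("top");v,u=np.mgrid[:384,:512];r=np.stack([u,v,np.ones_like(u)],-1)@np.linalg.inv(c["K"]).T
P=(r*d[...,None])@c["cam_to_world"][:3,:3].T+c["cam_to_world"][:3,3]
m=(P[...,2]>25)&(u>80)&(u<160)&(v>140)&(v<215)
q=P[m]; a=np.c_[q[:,:2]-[531,408],np.ones(len(q))]
for _ in range(4):
  k=np.linalg.lstsq(a,q[:,2],rcond=None)[0]; e=abs(a@k-q[:,2]); w=e<4; a,q=a[w],q[w]
print("lid plane",k,len(q),"tilt",np.degrees(np.arctan(np.hypot(*k[:2]))),"uphill dir",np.degrees(np.arctan2(k[1],k[0])))
w=optics.camera_params("wrist")["cam_to_world"];s=env.read_state();R=Rn.from_quat(s["ee_rot"]).as_matrix()
print("cam in tool",(R.T@(w[:3,3]-s["tool_pos"])).round(),"cam z",(R.T@w[:3,2]).round(2))
S,L=sl(-28.4); C=np.array([520.8,-340.5]); p=C+75*S
for x in(S,-S):
  j=env.solve_ik([*p,260],down(x)); print(x,None if j is None else j.round(2))
E
```

```text
lid plane [-0.15856154 -0.74937444 53.84579979] 106 tilt 37.45088491755343 uphill dir -101.94710646506634
cam in tool [  72.   -0. -169.] cam z [-0.28 -0.    0.96]
[ 0.87964857 -0.47562421] [-0.73  0.32  1.37 -0.    1.45  1.33]
[-0.87964857  0.47562421] [-0.73  0.32  1.37 -0.    1.45 -1.81]
```

```bash
python3 - <<'E'
from h import *
S,L=sl(-28.4); C=np.array([520.8,-340.5]); p=C+(61+16)*S; q=down(-S)
env.reach([*p,260],q); env.move_straight([*p,40],rate=200)
env.hold(.2); f0=f(); z=30
print("free",f0.round(1))
while z>-10:
  env.move_straight([*p,z],rate=20); d=f()[2]-f0[2]; s=env.read_state()
  if abs(d)>2.5: break
  z-=2
print(z,d,s["tool_pos"].round(1))
env.move_straight([*p,z+5],rate=40); s=env.read_state(); print(s["tool_pos"].round(1),s["clock"],(s["ft_force"]-f0).round(1))
p,_=optics.read_camera("wrist"); cv2.imwrite("pics/w1.png",p)
E
```

```text
free [ 0.8 -0.2 -0.1]
-10 -0.062364799614452474 [ 588.4 -377.    -8.2]
[ 588.8 -377.4   -4.5] 10.8417 [-1.  -0.2  0.7]
```

View pics/w1.png

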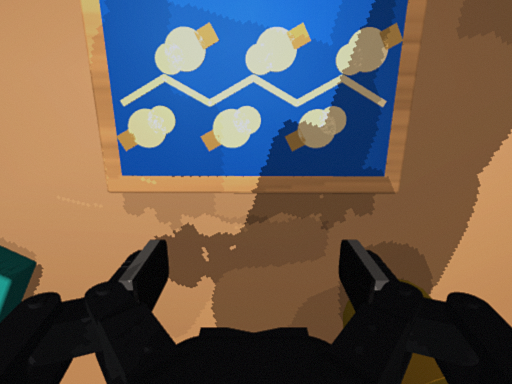

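The open fingers straddle the middle of the sign's long edge (edge at row 190, fingers at columns 165 and 340). They are low and clear of the table, and the bottle is behind them at right. Next is the push with a turn.

```bash
python3 - <<'E'
from h import *
S,L=sl(-28.4); C=np.array([520.8,-340.5]); cor=C-80*L; f0=f()
for a in np.linspace(0,45,6):
  S,L=sl(-28.4+a); c=cor+80*L
  env.move_straight([*(c+61*S),-4],down(-S),rate=70); print(a,(f()-f0).round(1))
env.move_straight([*(c+90*S),0],rate=150)
print("plan",c,16.6)
env.move_straight([*(c+90*S),60],rate=250)
print(sign()); s=env.read_state(); print(s["tool_pos"],s["clock"])
E
```

```text
0.0 [ 0.2 -0.9  0.2]
9.0 [-1.5 -0.7  0. ]
18.0 [-0.4 -1.6 -1.1]
27.0 [-0.9 -1.  -0.7]
36.0 [-1.7 -1.  -0.7]
45.0 [ 0.2 -1.4 -0.5]
plan [ 459.89499388 -334.20607987] 16.6
[(array([ 279.4, -350.7]), array([104.6, 171.4]), -73.3)]
[ 545.44039305 -308.49857107   59.78543715] 13.925
```

```bash
python3 - <<'E'
from h import *
p,_=optics.read_camera("scene"); cv2.imwrite("pics/s2.png",p); print(sign(p,"scene"))
c=optics.camera_params("wrist"); p,_=optics.read_camera("wrist"); cv2.imwrite("pics/w2.png",p); print(sign(p,"wrist"))
p,_=optics.read_camera("top");cv2.imwrite("pics/t2.png",p)
cv2.imwrite("pics/j2.png",np.hstack([cv2.resize(cv2.imread(f"pics/{n}2.png"),(400,300)) for n in("s","w")]))
E
```

```text
[(array([ 523. , -338.4]), array([ 73.3, 120.6]), -29.7), (array([-349.7, -575.8]), array([144.4, 146.4]), -88.5), (array([-803.2, -707.6]), array([174.6, 175.4]), -89.0)]
[(array([ 519.9, -340.3]), array([ 80.2, 130.1]), -28.6)]
```

View pics/j2.png

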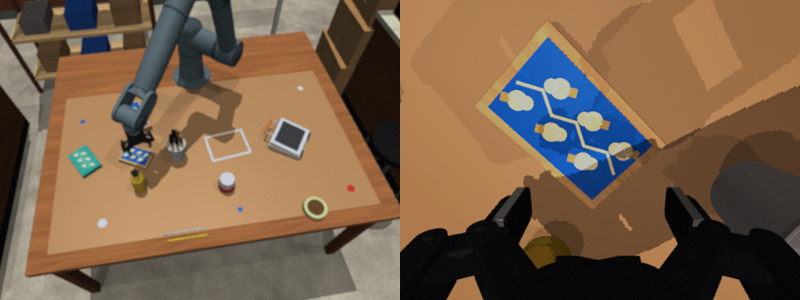

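The wrist picture shows the sign unmoved at (520,-340), with paint unmarked and the fingers beyond it. The fingers passed above it, so the open tips are higher than I assumed. I'll measure them from wrist depth.

```bash
python3 - <<'E'
from h import *
s=env.read_state(); c=optics.camera_params("wrist"); p,d=optics.read_camera("wrist")
v,u=np.mgrid[:384,:512];r=np.stack([u,v,np.ones_like(u)],-1)@np.linalg.inv(c["K"]).T
P=(r*d[...,None])@c["cam_to_world"][:3,:3].T+c["cam_to_world"][:3,3]
R=Rn.from_quat(s["ee_rot"]).as_matrix(); T=(P-s["tool_pos"])@R
m=(d>0)&(P[...,2]>s["tool_pos"][2]-25)&(d<260)
print("tool",s["tool_pos"].round(1), "valid",m.sum())
for sg in(-1,1):
  k=m&(T[...,1]*sg>30)&(T[...,1]*sg<90); t=T[k]; o=t[np.argsort(-t[:,2])][:400]
  print(sg,"tip z",np.percentile(t[:,2],[100,99.5,98,90]).round(1),"x",o[:,0].min().round(1),o[:,0].max().round(1),"y",o[:,1].min().round(1),o[:,1].max().round(1))
print("table z seen",np.median(P[...,2][(d>0)&(T[...,0]>40)]).round(1), "floor of view",np.percentile(P[...,2][d>0],[5,50]).round(1))
E
```

```text
tool [ 544.9 -307.8   58.3] valid 48304
-1 tip z [ 24.7  22.6  15.4 -59.5] x -104.9 4.5 y -71.7 -43.2
1 tip z [-39.7 -43.  -47.8 -64.6] x -11.2 11.6 y 42.0 55.1
table z seen 2.1 floor of view [0.9 2.5]
```

```bash
python3 - <<'E'
from h import *
S,L=sl(-28.5); C=np.array([520.2,-340.5]); p=C+(61+16)*S; q=down(-S)
env.move_straight([*p,30],q,rate=150); env.move_straight([*p,-22],rate=150)
env.hold(.1); f0=f(); z=-25
while z>-48:
  env.move_straight([*p,z],rate=30); d=f()-f0; s=env.read_state()
  if abs(d[2])>2.5: break
  z-=3
print(z,d.round(1),s["tool_pos"].round(1),s["clock"])
c=optics.camera_params("wrist"); im,dd=optics.read_camera("wrist")
v,u=np.mgrid[:384,:512];r=np.stack([u,v,np.ones_like(u)],-1)@np.linalg.inv(c["K"]).T
P=(r*dd[...,None])@c["cam_to_world"][:3,:3].T+c["cam_to_world"][:3,3]
R=Rn.from_quat(s["ee_rot"]).as_matrix(); T=(P-s["tool_pos"])@R
for (a,b) in((160,235),(345,235),(165,255),(340,255)): print((a,b),P[b,a].round(0),T[b,a].round(0),dd[b,a])
print(cast(np.array([[160,235]]),0,"wrist",c), sign(im,"wrist")); cv2.imwrite("pics/w3.png",im)
E
```

```text
-40 [-2.9  2.5  7.2] [ 588.4 -377.7  -38.5] 17.1583
(160, 235) [ 557. -412.    2.] [ 11. -45. -41.] 140.71875
(345, 235) [ 600. -333.    2.] [ 11.  44. -40.] 140.87868
(165, 255) [ 566. -414.    6.] [  3. -43. -44.] 139.70212
(340, 255) [ 608. -340.    3.] [  1.  43. -41.] 143.10645
[[ 557.38435075 -413.29161388]] [(array([ 521.4, -309.5]), array([25.6, 47.9]), 13.5), (array([ 502. , -345.2]), array([25.6, 47.3]), 13.9), (array([ 526. , -343.7]), array([ 66.4, 131.6]), -28.5)]
```

View pics/w3.png

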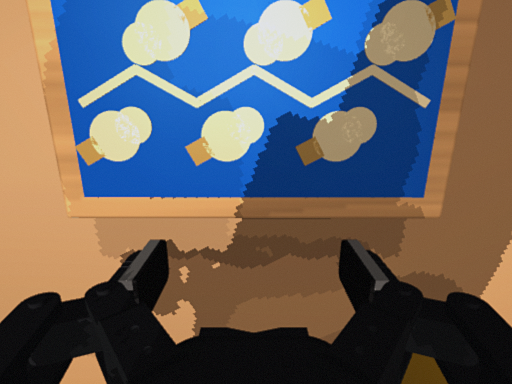

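```bash
python3 - <<'E'
from h import *
env.move_straight([588.4,-377.7,-34],rate=60); s=env.read_state()
c=optics.camera_params("wrist"); im,dd=optics.read_camera("wrist")
v,u=np.mgrid[:384,:512];r=np.stack([u,v,np.ones_like(u)],-1)@np.linalg.inv(c["K"]).T
P=(r*dd[...,None])@c["cam_to_world"][:3,:3].T+c["cam_to_world"][:3,3]
R=Rn.from_quat(s["ee_rot"]).as_matrix(); T=(P-s["tool_pos"])@R
for b in range(325,384,12): print(b,[T[b,a].round(0).tolist() for a in(200,255,310)])
print([T[b,60].round(0).tolist() for b in(300,330,370)])
print(s["tool_pos"],f())
E
```

```text
325 [[-46.0, -30.0, -35.0], [-46.0, 1.0, -35.0], [-46.0, 32.0, -35.0]]
337 [[11.0, -15.0, -105.0], [11.0, 0.0, -105.0], [10.0, 16.0, -103.0]]
349 [[12.0, -14.0, -109.0], [10.0, 0.0, -108.0], [12.0, 14.0, -110.0]]
361 [[11.0, -13.0, -112.0], [12.0, 0.0, -113.0], [11.0, 14.0, -113.0]]
373 [[20.0, -11.0, -124.0], [11.0, 0.0, -115.0], [18.0, 12.0, -122.0]]
[[11.0, -63.0, -89.0], [4.0, -60.0, -95.0], [-9.0, -62.0, -97.0]]
[ 588.80597803 -378.06937811  -33.45334555] [0.15747908 0.64415171 0.25738634]
```

The whole gripper sits about 35 mm further back along the tool axis than stated: open tips are 39.5 mm behind the TCP and the body about 103 mm behind. TCP z=-34 puts the tips about 5 mm above the table. Now the real push.

```bash
python3 - <<'E'
from h import *
S,L=sl(-28.5); C=np.array([520.3,-340.5]); cor=C-80*L; f0=f()
for a in np.linspace(0,45,6):
  S,L=sl(-28.5+a); c=cor+80*L
  env.move_straight([*(c+61*S),-34],down(-S),rate=80); print(a,(f()-f0).round(1))
env.move_straight([*(c+80*S),-34],rate=150)
print("plan",c,16.5)
env.move_straight([*(c+85*S),40],rate=250)
print(sign(cam="wrist")); s=env.read_state(); print(s["tool_pos"],s["clock"])
E
```

```text
0.0 [ 0.2 -1.2 -1.6]
9.0 [-0.  -1.3  0.5]
18.0 [-0.2 -0.6 -0.4]
27.0 [-0.2 -1.4 -0.6]
36.0 [ 0.3 -1.7  0.2]
45.0 [ 0.5 -0.7 -0.9]
plan [ 459.4060716  -334.09979022] 16.5
[(array([ 457.8, -332.9]), array([ 79.7, 129.9]), 16.9)]
[ 540.20535761 -309.80556978   39.6025787 ] 20.3917
```

```bash
cat > d.py <<'E'
from h import *
from scipy.optimize import minimize
B=np.array([540,-145]); bs=np.array([279.5,-350.5]); 
def path(C,phi,k,T,n=8):
    P=[(*C,phi)]; x=np.array(C,float);a=np.radians(phi);ds=T/len(k)/n
    for ki in k:
        for _ in range(n):
            a+=ki*ds/2; x=x+ds*np.array([-np.sin(a),np.cos(a)]); a+=ki*ds/2; P.append((*x,np.degrees(a)))
    return np.array(P)
def box(P,c,phi,hx,y0,y1):   # signed distance of point(s) P outside a box in frame (s,l) at c
    s,l=sl(phi); q=np.c_[(P-c)@s,(P-c)@l]; m=(y0+y1)/2; d=np.abs(q-[0,m])-[hx,(y1-y0)/2]
    return np.linalg.norm(np.maximum(d,0),axis=1)+np.minimum(d.max(1),0)
g=np.linspace(0,1,15)
def clear(pp):
    c=[]
    for x,y,a in pp:
        o=np.array([x,y]);s,l=sl(a)
        c.append(min(box(B[None],o,a,50,-75,75)[0],box(B[None],o,a,58,-97,-75)[0])-46)
        side=np.array([o-50*s+(t*172-97)*l for t in g]); c.append(box(side,bs,-73.3,68,-101,101).min())
    return np.array(c)
def plan(C,phi,G,gphi,N=6):
    C=np.array(C,float);T0=np.linalg.norm(np.array(G)-C)*1.05
    def end(v): e=path(C,phi,v[:N]/1000,v[N]*100)[-1]; return np.array([(e[0]-G[0])/10,(e[1]-G[1])/10,(e[2]-gphi)/5])
    cost=lambda v:(np.sum(v[:N]**2)+np.sum(np.diff(v[:N])**2)*.3+np.sum(np.maximum(22-clear(path(C,phi,v[:N]/1000,v[N]*100,4)),0)**2)*.1)
    r=minimize(cost,np.r_[np.zeros(N),T0/100],constraints={"type":"eq","fun":end},method="SLSQP",options={"maxiter":200})
    pp=path(C,phi,r.x[:N]/1000,r.x[N]*100); print(r.success,r.x.round(2),"clear",clear(pp).min().round(1)); return pp
E
python3 - <<'E'
from d import *
pp=plan((457.8,-332.9),16.9,(516.2,111),6.5); print(pp[::8].round(0).tolist())
for sg in(1,-1):
  print(sg,[None if (j:=env.solve_ik([x+86*np.sin(np.radians(a)),y-86*np.cos(np.radians(a)),-34],down(sg*sl(a)[1]))) is None else j.round(1).tolist() for x,y,a in pp[::12]])
E
```

```text
True [-0.96 -1.41 -4.82 -3.94  1.2   7.61  4.68] clear 17.3
[[458.0, -333.0, 17.0], [438.0, -257.0, 13.0], [425.0, -180.0, 6.0], [431.0, -103.0, -15.0], [463.0, -32.0, -33.0], [502.0, 35.0, -28.0], [516.0, 111.0, 7.0]]
1 [[-0.9, 0.5, 1.7, -0.0, 0.9, -1.2], [-0.8, 0.3, 1.9, -0.0, 0.9, -1.0], [-0.7, 0.2, 2.2, -0.0, 0.8, -0.4], [-0.4, 0.2, 2.2, -0.0, 0.8, 0.1], [-0.2, 0.3, 2.0, -0.0, 0.8, -0.3]]
-1 [[-0.9, 0.5, 1.7, -0.0, 0.9, 2.0], [-0.8, 0.3, 1.9, -0.0, 0.9, 2.2], [-0.7, 0.2, 2.2, -0.0, 0.8, 2.7], None, None]
```

```bash
cat >> d.py <<'E'
def tool(x,y,a,back=86): s,l=sl(a); return np.array([x,y])-back*l,down(l)
def drive(pp,step=4,rate=90):
    for x,y,a in pp[::step]:
        t,q=tool(x,y,a); env.move_straight([*t,-34],q,rate=rate)
    x,y,a=pp[::step][-1]
    t,q=tool(x,y,a,98); env.move_straight([*t,-34],q,rate=120)
    env.move_straight([*t,40],q,rate=250); r=sign(cam="wrist"); print("plan",(x,y,a),"got",r,env.read_state()["clock"]); return r
E
python3 - <<'E'
from d import *
pp=plan((457.8,-332.9),16.9,(516.2,111),6.5)
t,q=tool(*pp[0],100); env.move_straight([*t,40],q,rate=250); print(sign(cam="wrist")); env.move_straight([*t,-34],q,rate=200)
drive(pp[:25])
print(sign(cam="top"),f())
E
```

```text
True [-0.96 -1.41 -4.82 -3.94  1.2   7.61  4.68] clear 17.3
[(array([ 463.9, -350.8]), array([80.4, 94.4]), 16.9), (array([ 338.9, -362.8]), array([44.7, 60. ]), -73.1)]
plan (np.float64(431.1683818345456), np.float64(-103.08286416895669), np.float64(-15.266084536444515)) got [(array([ 425.1, -118.7]), array([79.7, 94.4]), -15.4)] 27.3
[(array([ 279.2, -351. ]), array([104.2, 171. ]), -73.3), (array([ 431. , -102.8]), array([ 74.8, 126.3]), -15.6)] [-0.86171773 -0.52344549 -0.11532009]
```

```bash
python3 - <<'E'
from d import *
pp=plan((431,-102.9),-15.5,(516.2,111),6.5,4); print(pp[::4].round(0).tolist())
t,q=tool(*pp[0],98); env.move_straight([*t,-34],q,rate=250)
drive(pp,3)
p,_=optics.read_camera("top"); print(sign(p)); H,S,V=hsv(p)
for b in blobs((S<45)&(V>150),60): print(b.mean(0).round(),rect(cast(b,0)))
cv2.imwrite("pics/t4.png",cv2.resize(p[90:310,70:390],None,fx=2.5,fy=2.5,interpolation=cv2.INTER_CUBIC))
E
```

```text
True [-4.17 -1.    3.87  7.86  2.34] clear 19.0
[[431.0, -103.0, -16.0], [441.0, -75.0, -22.0], [453.0, -49.0, -29.0], [468.0, -24.0, -31.0], [484.0, 1.0, -33.0], [498.0, 27.0, -26.0], [509.0, 53.0, -20.0], [516.0, 82.0, -7.0], [516.0, 111.0, 6.0]]
plan (np.float64(517.0173820408747), np.float64(96.40433995341724), np.float64(-0.08937186753348804)) got [(array([516.9,  79.5]), array([79.8, 94.4]), -0.0)] 32.9333
[(array([ 279.6, -350.8]), array([104.2, 171.7]), -73.3), (array([518.2, 126.2]), array([65.3, 75.7]), -89.0)]
[471. 222.] (array([ 410.1, -808.8]), array([14. , 97.7]), 89.5)
[284. 181.] (array([ 543.6, -150.1]), array([85.8, 97.3]), -24.1)
[471. 185.] (array([ 539.9, -808.3]), array([ 10.6, 148. ]), 89.5)
[192. 186.] (array([512.6, 140.9]), array([146.9, 156. ]), -83.7)
[123. 182.] (array([533.2, 420.9]), array([178.5, 186.7]), -36.5)
[224. 119.] (array([758.9,  67.5]), array([67. , 67.7]), -88.9)
[384. 101.] (array([ 830.7, -499.8]), array([35.5, 39.5]), -89.9)
[475. 110.] (array([ 808.5, -823.2]), array([ 42.7, 212.3]), 89.5)
[11. 93.] (array([835. , 824.1]), array([ 45.7, 157.1]), -87.3)
[475.  73.] (array([ 936.5, -824.4]), array([35.7, 36.2]), 89.5)
[12. 65.] (array([937.5, 821.7]), array([32.4, 39. ]), 1.2)
[70. 45.] (array([1019.2,  620.1]), array([36.2, 88.7]), 1.2)
[293.  19.] (array([1120.5, -176.2]), array([ 58.6, 108.1]), 46.6)
[360.  29.] (array([1099.2, -431.4]), array([197.5, 752.1]), 1.2)
[163.  26.] (array([1091.8,  282. ]), array([182.3, 603.5]), 1.2)
```

View pics/t4.png

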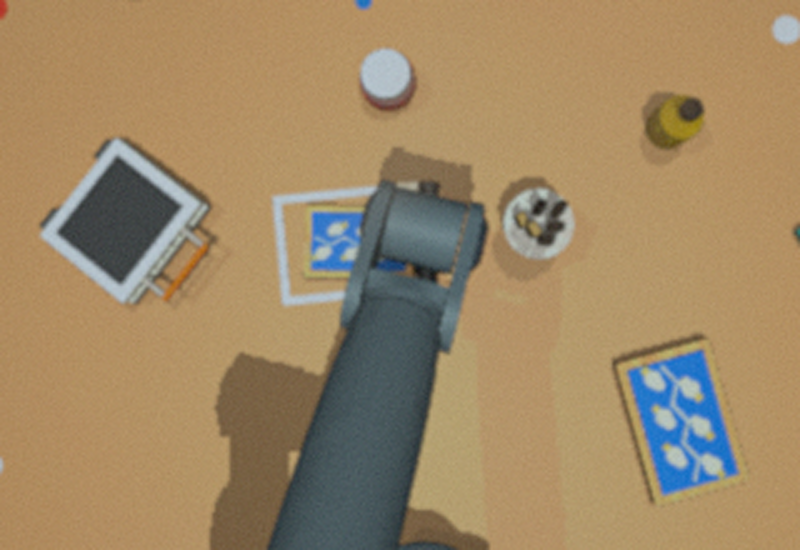

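The sign is nearly in: its far end is inside the tape, and about 15 mm and 6° remain because my step skipped the last points. Finishing the push.

```bash
python3 - <<'E'
from d import *
pp=[(517,96.4,0),(516.8,104,3.2),(516.2,111.5,6.5)]
t,q=tool(*pp[0],98); env.move_straight([*t,-34],q,rate=250)
drive(pp,1,60)
# move towards stand, look at it and back
env.move_straight([430,220,120],down(np.array([.8,.6])),rate=300)
p,_=optics.read_camera("top"); cv2.imwrite("pics/t5.png",p); print(sign(p)); H,S,V=hsv(p)
for b in blobs((S<45)&(V>150),60):
  if 80<b.mean(0)[0]<330 and b.mean(0)[1]>150: print(b.mean(0).round(),rect(cast(b,0)))
c=optics.camera_params("wrist");p,d=optics.read_camera("wrist"); cv2.imwrite("pics/w5.png",p)
np.savez("pics/w5.npz",d=d,K=c["K"],T=c["cam_to_world"]); print(env.read_state()["clock"])
cv2.imwrite("pics/j5.png",np.hstack([cv2.resize(cv2.imread("pics/t5.png")[140:240,75:325],None,fx=1.8,fy=1.8),cv2.resize(p,None,fx=.66,fy=.47)[:180]]))
E
```

```text
plan (516.2, 111.5, 6.5) got [(array([518.1,  94.8]), array([80.1, 94.3]), 6.5)] 35.1333
[(array([ 279.6, -350.8]), array([104.2, 171.7]), -73.3), (array([517.3, 111. ]), array([ 75.2, 125. ]), 6.5)]
[284. 181.] (array([ 543.6, -150.1]), array([85.8, 97.3]), -24.1)
[211. 186.] (array([516.4, 109.6]), array([156.1, 203.8]), 7.0)
[120. 177.] (array([534. , 421.1]), array([178.4, 185.1]), -36.8)
36.5917
```

View pics/j5.png

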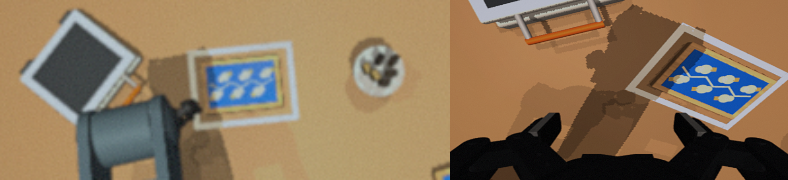

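The sign lies centred and aligned inside the tape. The wrist picture shows the orange bar at about full-size px (175,72), so I measure the bar and the lid angle from depth.

```bash
python3 - <<'E'
from h import *
z=np.load("pics/w5.npz"); d=z["d"]; p=cv2.imread("pics/w5.png"); H,S,V=hsv(p)
v,u=np.mgrid[:384,:512]; r=np.stack([u,v,np.ones_like(u)],-1)@np.linalg.inv(z["K"]).T
P=(r*d[...,None])@z["T"][:3,:3].T+z["T"][:3,3]
m=(H>4)&(H<16)&(S>190)&(V>110)&(u>100)&(u<260)&(v<130)&(P[...,2]>15)
q=P[m]; c,s,a=cv2.minAreaRect(q[:,:2].astype(np.float32)); print("bar pts",m.sum(),u[m].min(),u[m].max(),"z",np.percentile(q[:,2],[2,50,98]).round(1),np.round(c,1),np.round(s,1),a)
h=np.median(q,0); print(h.round(1)); w,vv=np.linalg.eigh(np.cov((q-h).T)); e=vv[:,2]; print("dir",e.round(3),np.degrees(np.arctan2(e[1],e[0])))
t=(q-h)@e; print("ends",(h+e*t.min()).round(0),(h+e*t.max()).round(0))
# panel plane from the top camera: RANSAC-free profile along the stand's x
dt=np.load("pics/top0.npy"); c=optics.camera_params("top"); r=np.stack([u,v,np.ones_like(u)],-1)@np.linalg.inv(c["K"]).T
Q=(r*dt[...,None])@c["cam_to_world"][:3,:3].T+c["cam_to_world"][:3,3]
n=np.array([-e[1],e[0]]); n=n if n@(np.array([531,408])-h[:2])>0 else -n   # from bar to hinge
g=(Q[...,:2]-h[:2])@n; l=(Q[...,:2]-h[:2])@e[:2]/np.linalg.norm(e[:2])
print("n",n)
for k in range(-10,240,15):
  k_=(abs(g-k)<7)&(abs(l)<60); print(k,np.percentile(Q[...,2][k_],[10,50,90]).round(1),k_.sum())
E
```

```text
bar pts 1644 114 234 z [58.1 60.8 62.6] [476.2 317.4] [ 39.9 104.6] 33.00712966918945
[472.7 323.4  60.8]
dir [-0.787  0.605 -0.123] 142.44603808601727
ends [533. 277.  70.] [436. 352.  55.]
n [0.60490599 0.78679341]
-10 [-2.3  1.3 57.3] 174
5 [-2.2  2.4 60.1] 146
20 [-2.5  2.1 55.4] 114
35 [-1.5 21.  55.8] 251
50 [46.4 53.9 57.5] 161
65 [49.7 52.9 55.9] 145
80 [48.2 51.  54.5] 147
95 [46.  49.3 52.1] 139
110 [44.6 47.3 50.2] 139
125 [41.6 44.9 48.5] 140
140 [40.5 43.3 46.3] 133
155 [38.4 41.4 44.6] 147
170 [36.2 39.6 43.3] 137
185 [34.3 37.5 40.4] 121
200 [-2.4  5.  34.2] 42
215 [-3.2  0.5  3.7] 128
230 [-3.1  0.5  4.3] 134
```

```bash
cat > lid.py <<'E'
from h import *
n=np.array([np.cos(np.radians(53)),np.sin(np.radians(53)),0]); up=np.array([0,0,1.])
th0=.122; bar0=np.array([472.5,323.5,0]); hinge=bar0+(200*np.cos(th0)-5*np.sin(th0))*n+26*up
def bar(th): return hinge-n*(200*np.cos(th)-5*np.sin(th))+up*(200*np.sin(th)+5*np.cos(th))
def pose(th,al,off=0,back=0):
    t=n*np.cos(al)-up*np.sin(al); x=n*np.sin(al)+up*np.cos(al)
    R=np.c_[x,np.cross(t,x),t]
    return bar(th)-(16+off)*x+(22+26.5-back)*t, Rn.from_matrix(R).as_quat()
E
python3 - <<'E'
from lid import *
print(hinge,bar(th0),bar(1.05))
for al in np.radians([35,45,55,65]):
  print(np.degrees(al),[None if (j:=env.solve_ik(*pose(*a))) is None else j.round(2).tolist() for a in((th0,al,10,70),(th0,al),(.6,al),(1.06,al))])
E
```

```text
[591.60217645 481.5539265   26.        ] [472.5        323.5         55.30235289] [534.32317175 405.54211992 201.97250036]
35.0 [[0.01, 0.03, 2.44, 1.62, 0.71, -0.71], [0.14, 0.25, 2.29, 1.83, 0.64, -0.83], [0.21, 0.07, 2.24, 1.55, 0.57, -0.44], [0.3, 0.08, 2.08, 1.34, 0.51, -0.13]]
45.0 [[0.08, -0.05, 2.39, 1.24, 0.6, -0.28], [0.19, 0.19, 2.25, 1.46, 0.5, -0.44], [0.24, 0.04, 2.18, 1.1, 0.52, 0.01], [0.33, 0.07, 2.01, 0.88, 0.54, 0.32]]
55.0 [[0.15, -0.06, 2.31, 0.8, 0.59, 0.19], [0.23, 0.17, 2.2, 0.95, 0.47, 0.07], [0.28, 0.04, 2.11, 0.68, 0.58, 0.43], [0.36, 0.09, 1.93, 0.53, 0.65, 0.66]]
65.0 [[0.23, -0.03, 2.21, 0.45, 0.68, 0.56], [0.28, 0.18, 2.12, 0.51, 0.54, 0.52], [0.32, 0.08, 2.03, 0.38, 0.71, 0.72], [0.4, 0.14, 1.84, 0.3, 0.81, 0.87]]
```

```bash
python3 - <<'E'
from lid import *
al=np.radians(50)
claw.grasp(20); print(env.read_state()["grip_width"])
env.reach(*pose(th0,al,10,90)); env.hold(.2); f0=f(); print("pre",env.read_state()["clock"])
env.move_straight(pose(th0,al,6,0)[0],rate=100); print("in",(f()-f0).round(1))
if np.linalg.norm(f()-f0)<8:
  for th in (th0,.3,.45,.6,.75,.9,1.06):
    env.move_straight(pose(th,al)[0],rate=80); print(th,(f()-f0).round(1),env.read_state()["clock"])
p,d=optics.read_camera("scene"); cv2.imwrite("pics/s6.png",cv2.resize(p[100:250,280:480],None,fx=3,fy=3))
E
```

```text
0.003070882985028608
pre 38.6333
in [-0.7 -0.6  0.3]
0.122 [-0.4 -0.3  0.1] 39.9333
0.3 [-4.3 -4.5  0.2] 40.525
0.45 [-3.  -2.8  0.1] 41.05
0.6 [-1.  -1.1 -0.6] 41.575
0.75 [-0.3 -0.4  0.1] 42.1
0.9 [-0.1 -0.5 -0.4] 42.625
1.06 [-1.4 -0.  -0.9] 43.175
```

View pics/s6.png

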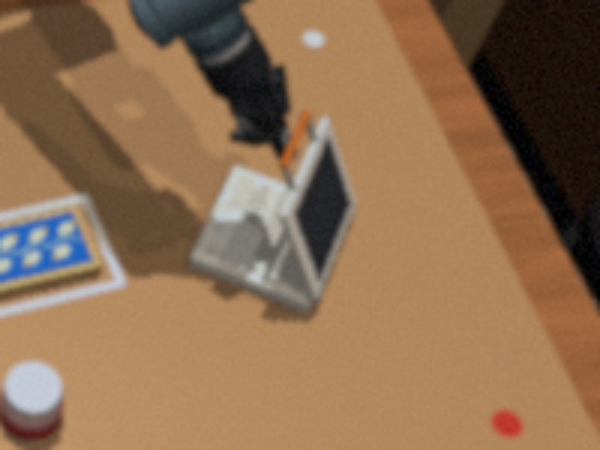

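The lid stands up with the tool under the bar. I back off and measure its angle.

```bash
python3 - <<'E'
from lid import *
al=np.radians(50)
env.move_straight(pose(1.06,al,8)[0],rate=80); env.move_straight(pose(1.06,al,8,110)[0],rate=200)
for cam in("top","scene"):
  c=optics.camera_params(cam);p,d=optics.read_camera(cam);v,u=np.mgrid[:384,:512]; r=np.stack([u,v,np.ones_like(u)],-1)@np.linalg.inv(c["K"]).T
  Q=(r*d[...,None])@c["cam_to_world"][:3,:3].T+c["cam_to_world"][:3,3]
  g=(hinge-Q)@n; l=(Q-hinge)@np.array([-n[1],n[0],0]); z=Q[...,2]; H,S,V=hsv(p)
  m=(abs(l)<80)&(z>50)&(z<230)&(g>-20)&(g<140)&(d>0); print(cam,m.sum())
  k=np.polyfit(z[m],g[m],1)
  for _ in range(4):
    e=abs(np.polyval(k,z[m])-g[m]); w=e<6; k=np.polyfit(z[m][w],g[m][w],1)
  print("angle",np.degrees(np.arctan2(1,k[0])),w.sum())
  o=m&(H>4)&(H<16)&(S>170)&(V>100)&(z>120); print("bar",o.sum(),np.median(Q[o],0) if o.any() else 0,"plan",bar(1.047))
  cv2.imwrite(f"pics/{cam}7.png",p)
  if cam=="top":print(sign(p))
print(env.read_state()["clock"])
E
```

```text
top 600
angle 59.05427312563396 568
bar 36 [534.93379035 404.51874343 207.0675091 ] plan [534.0057213  405.12084895 201.68617763]
[(array([ 279.4, -350.9]), array([104.2, 171.3]), -73.3), (array([517.5, 111.2]), array([ 75.5, 125.3]), 6.5)]
scene 787
angle 59.76013904040968 751
bar 42 [535.56153638 409.01273218 206.26914026] plan [534.0057213  405.12084895 201.68617763]
44.275
```

```bash
python3 -c "
from plant import sign_off
print(sign_off())"
```

```text
the job is handed in; nothing more can be done
None
```

The job is handed in at about 44 s. The small blue sign lies flat and centred inside the taped outline, the stand's lid stands at about 60° (measured 59–60°), and the bucket, jar and bottle stayed put. On my first try the fingers were too high and passed over the wet sign, but the sign did not move and its paint showed no marks.

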